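# Set the ratchet prop under the drying ledge and take the makeshift brick away

## Robot

A 6-joint arm with a two-finger parallel gripper is mounted at the origin on a cart in front of the work surface, level with it; the furniture and walls round the work are solid. World frame = base frame: x ahead of the robot, y to its left, z up, the work surface at z = 0. Lengths are in m, angles in rad, forces in N, time in s.
With the tool pointing down it reaches from about 0.375 to 0.9 m from the base axis. Payload 3.1 kg.
Tool frame: the origin (TCP) lies at the very end of the fingers, on their centre line; the grasp point (between the pads) lies 19 mm behind it; x points along the fingers, y is the direction in which the jaws open and shut, and the axes are right-handed (so a half turn about x gives the same grasp; the last joint's range is limited). The gripper opens to 85 mm and grips with 20 to 120 N. Pads are 22 mm wide; open, the fingers measure 114 mm over their backs; the gripper's body (76 mm by 85 mm) begins 54 mm behind the grasp point. The pads swing forward as they close: fully open they stand 13 mm farther back than shut.
Start: joints at [1.155, 0.527, 1.433, -0, 1.181, -0.178], TCP at [0.147, 0.608, 0.231] pointing down, gripper open.
Joint ranges: [-3.08, 3.08], [-0.75, 2.2], [0.22, 2.44], [-1.43, 4.57], [0, 2.65], [-2.85, 2.85]. Speed limits (rad/s): [2.79, 2.79, 3.14, 3.14, 3.14, 3.14].

## Interface

Orientations are given as a unit quaternion [x, y, z, w].
In Python, from station import manip gives the robot as it stands.
- The arm moves only by the shell command python3 -m jog 'ROWS' [FORCE]. ROWS is a JSON object of lists of equal length, an entry for each row: "linear": the shift along the tool's x, y, z in cm, a list of three; "twist": the turn about the tool's x in rad; "claw": the opening, from -1 (shut) to 1 (fully open). A call has 1 to 20 rows; each row is the pose to reach, as a shift and turn from the pose commanded when the call began, along the tool's axes at that moment; what a row does not reach only later rows make up. A row lasts 1/12 s, in which the tool goes at most 41.7 mm and 7.16 degrees, less where a joint would pass 70% of its speed; a pose out of reach is approached as far as the arm can. A call with a gripper value outside its range is refused whole. The fingers move at their own pace and stop on an object; FORCE is the grip in N (left out, the last holds). Time passes only in rows, so rows that repeat a pose let the fingers close. It gives the time, the measured TCP pose, the force and the opening at its end, in the units of the state.
- manip.sense(): the state, without advancing time (a new reading comes with each control period).
- manip.snapshot(name): name is "scene" or "top" or "wrist"; returns a dict with "pixels" (400x640x3 uint8, red, green, blue), "camera_matrix" (3x3 intrinsics, pixels), "k1" (the pictures are not rectified: a ray, as slopes to the right and down, at radius r is drawn at 1 + k1 r^2 times it, then the intrinsics apply), "R" (3x3) and "t" (3): a world point X has camera coordinates R X + t. Camera axes: x right, y down, z forward; pixel columns grow to the right and rows downward; lengths in m; the calibration is good to about 2 mm. A picture is of the moment at which its call begins. There is no depth.
- manip.sign_off(): hands the job in, once; it reports no verdict.
The state is a dict: "t": time; "q": joint angles; "qd": joint speeds; "tau": joint torques, N m; "tcp_pos": TCP position; "tool_rot": TCP orientation; "force": force on the tool from outside, world axes, zero at the start; "ft_torque": the same for the moment, N m; "finger_gap": opening from 0.0 (shut) to 1.0 (fully open).
Only numpy, scipy, OpenCV 4.12 (cv2) and the standard library are available. Lean on these libraries where they do the work, as an engineer would, in place of code of your own. Each camera call takes 0.05 s, during which the arm holds its last target.

## Task

The free end of the drying ledge is to stand on the ratchet prop instead of the split brick. Pull the prop's column straight up by its lifting grip until the sprung saddle meets the ledge, go on for exactly three more clicks to preload it, and let the column down gently on to its pawl before you let go: do not let it fall or force it down. Then draw the split brick out from under the ledge and leave it standing upright in front, clear of the ledge, without shifting the prop, the bowl or the things around.

Things in the scene. Friction and masses are not known exactly. Their poses are not given: they have to be found in the camera images.
- drying_ledge: fixed ledge: plywood board 90 mm (x) x 222 mm (y) x 15 mm on a wooden block 80 x 48 x 180 mm bolted to the table. Origin: centre of the block's underside, on the table. The board runs from 27 mm in -y to 195 mm in +y; its underside is 180 mm, its top 195 mm above the table. -x is its front, the robot's side. Not to be pressed up with more than 20 N
- green_bowl: small unfired clay bowl, 72 mm wide, 40 mm high, loose on the ledge above the block, origin under its centre; leave it there
- split_brick: loose cream fire brick, 90 mm (x) x 31 mm (y) x 178.5 mm high, 0.3 to 0.6 kg, stood upright under the ledge with 1.5 mm to spare above; origin at the centre of its underside. 45 mm of it stands out in front of the ledge (its -x), to be gripped across the 31 mm. Clear of the ledge when drawn out 50 mm or more along its -x; just beyond 60 mm it may meet a 12 mm high tool board
- prop_stand: ratchet prop like a small axle stand, dark steel, 1.8 kg, not fastened: base plate 116 x 72 x 7 mm, guide 82 mm high. Origin: on the column's axis, on the table. The column stands 30 mm in front of the ledge's edge; a toe arm carries the saddle 60 mm from the axis to +x, under the ledge. +y side: pawl with release lever, not to be touched
- prop_column: the prop's notched steel column, slides straight up; origin on its axis under its head, 84 mm above the table in notch 0. Ten notches 7 mm apart; starts in notch 0 or 1. The saddle on its toe sits on a screw that is turned out by an unknown amount (0 to 28 mm), so its height is not known: it meets the ledge after 10 to 45 mm of travel and must be felt
- lift_grip (a point): middle of the lifting grip, 15 mm below its top, 64 mm above the column's origin: an upright steel block on the column's axis, 26 mm (x) x 11 mm (y) x 34 mm high, in front of the ledge; pinch it across the 11 mm from above. Axes as the prop's
- prop_pawl: the prop's spring pawl; origin at its pin. Free of the ledge the pull is 3 to 7 N between teeth, climbs to 13 to 16 N over each tooth and falls by 7 N or more at the click. Touching the ledge adds 3.6 N at once, then 0.43 N per mm (3 N per click). After the click let the column down some mm on to its seat, till the pull is gone. At most 40 N on the pawl
- timer: white kitchen timer, 64 x 64 x 42 mm, bystander, origin under its centre
- glaze_jar_a: lidded jar 53 x 52 x 62 mm, bystander, origin under its centre
- rubber_kidney: flat rubber kidney 44 x 85 x 8 mm, bystander on the table under the ledge behind the brick, origin under its centre

How it is judged:
On the way, in this order (a step that is already met when the one before it is completed fails the run):
1. the prop, let go, rests on its pawl and presses up against the ledge with its preload of three clicks (contact force between prop_column and drying_ledge between 9 and 13.2 N and contact force between prop_column and prop_pawl above 2 N and contact force between the fingers and prop_column below 0.3 N), for 0.3 s.
2. the split brick is out from under the ledge (x of split_brick in the frame of drying_ledge below -0.093 m), for 0.2 s.
At the end, for the whole second after the job is handed in: the prop, on its pawl, presses up against the ledge with three clicks of preload (9 to 13.2 N); the split brick stands upright at rest in front, its centre at least 93 mm in front of the ledge's centre line (contact force between prop_column and drying_ledge between 9 and 13.2 N and contact force between prop_column and prop_pawl above 2 N and x of split_brick in the frame of drying_ledge below -0.093 m and angle between split_brick's own z axis and vertical below 0.1 rad and height (world z) of split_brick below 0.02 m and linear speed of split_brick below 0.02 m/s); the robot touches nothing.
It fails at once if the column was dropped: it moved faster than 0.1 m/s without being held (linear speed of prop_column above 0.1 m/s and contact force between the fingers and prop_column below 0.3 N).
It fails at once if the column was forced down on its pawl with more than 40 N (contact force between prop_column and prop_pawl above 40 N).
It fails at once if the ledge was pressed up with more than 20 N (contact force between prop_column and drying_ledge above 20 N).
It fails at once if the prop or the bowl was shifted by more than 15 mm (distance of any of prop_stand, green_bowl from where it was at the start of the episode above 0.015 m).
It fails at once if a bystander was moved by more than 20 mm (distance of any of timer, glaze_jar_a, rubber_kidney from where it was at the start of the episode above 0.02 m).
It also fails if it takes over 72 s, if anything falls off the work surface, if the arm or the gripper's body presses on something with over 40 N, if the wrist force passes 120 N, or if a joint passes its speed limit or range.

## Working session

There is one attempt and no reset: what is moved stays moved. The work goes in short steps, Python scripts to look and compute and a shell command to move; the robot and the scene stay as the last step left them, time stands still between calls to the robot, and variables do not carry over. Pictures are saved under pics/ and viewed, and the job is handed in when it is done.

```bash
ls; mkdir -p pics; python3 - <<'E'
from station import manip
import cv2,numpy as np
print(manip.sense())
for n in ["scene","top","wrist"]:
    s=manip.snapshot(n); cv2.imwrite(f"pics/{n}0.png",s["pixels"][:,:,::-1])
    print(n,s["camera_matrix"],s["k1"],s["R"],s["t"])
E
```

```text
pics
{'t': 0.0, 'q': array([ 1.15550682e+00,  5.28478407e-01,  1.43392039e+00,  1.24788900e-05,
        1.18138648e+00, -1.78504917e-01]), 'qd': array([ 0.00106854, -0.0004049 ,  0.00041174,  0.00062249, -0.00079613,
        0.00121025]), 'tau': array([-6.56656302e-04, -4.42353666e+01, -1.78022504e+01, -3.75453328e-04,
        8.70369229e-03,  2.69465581e-06]), 'tcp_pos': array([0.14628632, 0.60689653, 0.23032034]), 'tool_rot': array([ 0.08278208,  0.70238697, -0.08426228,  0.70192559]), 'force': array([ 0.42922385,  0.03775109, -0.26123975]), 'ft_torque': array([-0.00672938,  0.04477928, -0.02656654]), 'finger_gap': 0.998225265827392}
scene [[517.11583744   0.         319.13259926]
 [  0.         517.11583744 189.00384587]
 [  0.           0.           1.        ]] -0.14843016725958005 [[-8.64966465e-01 -5.01829500e-01 -4.09480948e-04]
 [-3.52460715e-01  6.08090948e-01 -7.11334551e-01]
 [ 3.57217664e-01 -6.15136206e-01 -7.02853462e-01]] [0.59435005 0.09656054 0.99048364]
top [[384.91665885   0.         318.52931908]
 [  0.         384.91665885 193.2303373 ]
 [  0.           0.           1.        ]] 0.011809121121191294 [[ 0.095      -0.99541611 -0.01103531]
 [-0.9304164  -0.08484385 -0.3565485 ]
 [ 0.35397785  0.04413954 -0.93421164]] [0.25343591 0.56117612 0.7857644 ]
wrist [[350.98423351   0.         323.69927762]
 [  0.         350.98423351 204.38874548]
 [  0.           0.           1.        ]] -0.02942512232685723 [[ 0.23395263  0.97224628 -0.00182734]
 [ 0.9357483  -0.22465914  0.27185177]
 [ 0.26389634 -0.06531036 -0.9623374 ]] [-0.6235203  -0.03464905  0.37776274]
```

View pics/scene0.png

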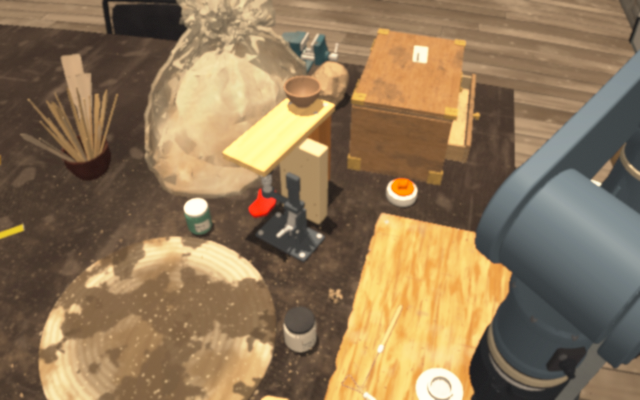

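View pics/top0.png

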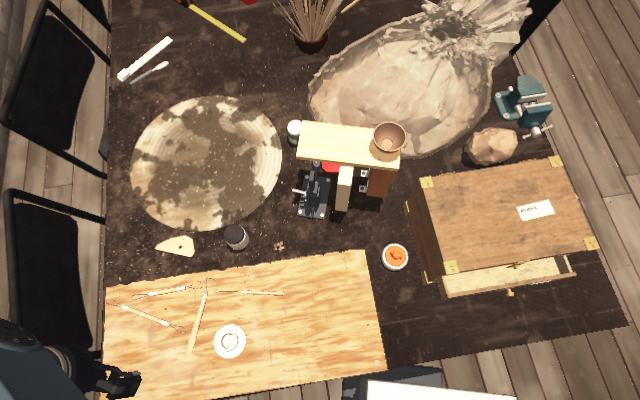

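View pics/wrist0.png

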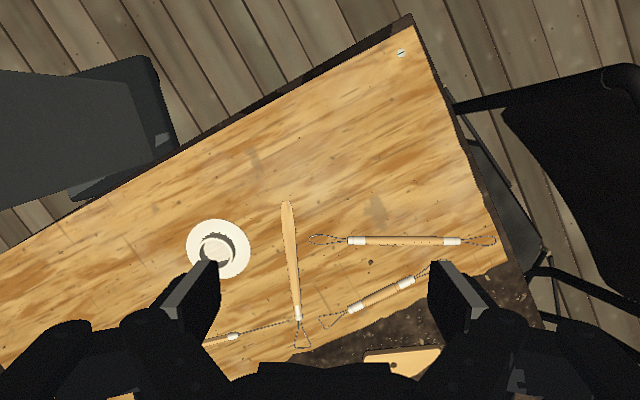

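The top view shows the ledge (300–400,120–165) with the bowl on its right end at (389,140). The brick is at (343,188), the prop at (313,192) and the red kidney at (330,167). I'll enlarge this area for measuring.

```bash
cat > h.py <<'E'
from station import manip
import cv2,numpy as np
def snap(n,f=None):
    s=manip.snapshot(n)
    if f: cv2.imwrite(f,s["pixels"][:,:,::-1])
    return s
def save(s): np.savez
def ray(s,uv):
    K=s["camera_matrix"];k=s["k1"];uv=np.atleast_2d(np.array(uv,float))
    d=cv2.undistortPoints(uv.reshape(-1,1,2),K,np.array([k,0,0,0,0.])).reshape(-1,2)
    R=s["R"];c=-R.T@s["t"]
    return c,(R.T@np.c_[d,np.ones(len(d))].T).T
def onz(s,uv,z):
    c,d=ray(s,uv); l=(z-c[2])/d[:,2]; return c+l[:,None]*d
def two(s1,p1,s2,p2):
    c1,d1=ray(s1,p1);c2,d2=ray(s2,p2);out=[]
    for a,b in zip(d1,d2):
        A=np.c_[a,-b];x=np.linalg.lstsq(A,c2-c1,rcond=None)[0]
        P=c1+a*x[0];Q=c2+b*x[1];out.append([*(P+Q)/2,np.linalg.norm(P-Q)])
    return np.array(out)
def proj(s,X):
    r,_=cv2.Rodrigues(s["R"]);return cv2.projectPoints(np.array(X,float).reshape(-1,1,3),r,np.array(s["t"],float),s["camera_matrix"],np.array([s["k1"],0,0,0,0.]))[0].reshape(-1,2)
def zoom(s,x0,y0,w,h,k,f):
    cv2.imwrite(f,cv2.resize(s["pixels"][y0:y0+h,x0:x0+w,::-1],None,fx=k,fy=k,interpolation=cv2.INTER_CUBIC))
E
python3 - <<'E'
from h import *
s=snap("top");zoom(s,280,110,140,120,5,"pics/topz.png")
s2=snap("scene");zoom(s2,180,70,180,200,3,"pics/scz.png")
print(onz(s,[[230,341],[236,245],[395,256],[320,215],[328,165],[294,135]],0))
E
```

```text
[[ 1.98709303e-01  4.75750449e-01 -1.11022302e-16]
 [ 4.19375469e-01  5.00455324e-01  0.00000000e+00]
 [ 4.28334970e-01  1.07594457e-01  0.00000000e+00]
 [ 5.16108113e-01  3.00091043e-01  0.00000000e+00]
 [ 6.57832174e-01  2.91890054e-01  0.00000000e+00]
 [ 7.40411317e-01  3.93439416e-01  0.00000000e+00]]
```

View pics/topz.png

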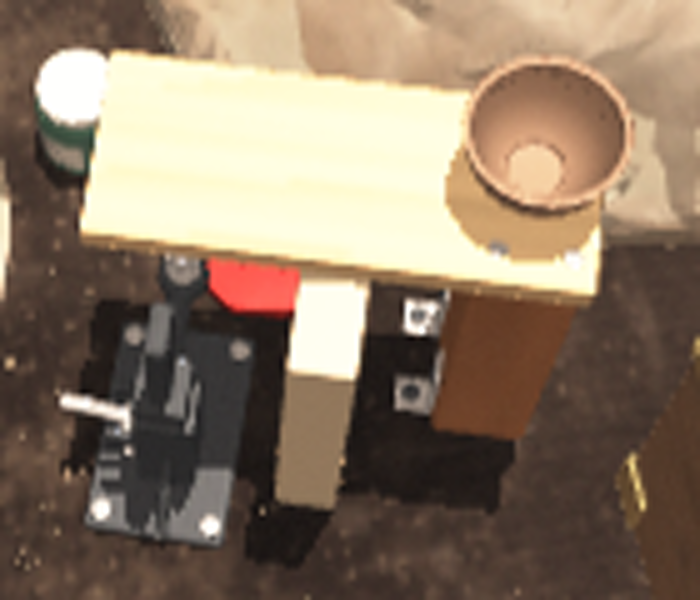

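View pics/scz.png

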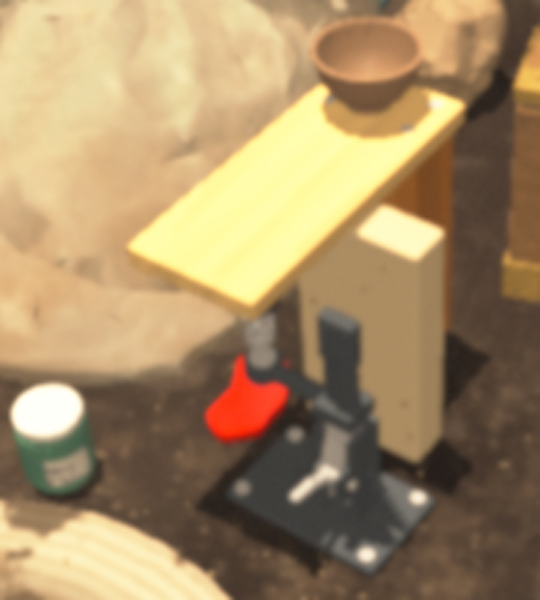

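```bash
python3 - <<'E'
from h import *
np.set_printoptions(precision=4,suppress=True)
s=snap("top");s2=snap("scene")
T=lambda l:[[280+x/5-.4,110+y/5-.4] for x,y in l]
S=lambda l:[[180+x/3-.33,70+y/3-.33] for x,y in l]
print("cams",-s["R"].T@s["t"],-s2["R"].T@s2["t"])
# board top: front-free, front-block, back-free ; brick top: front+y, front-y 
tb=T([(83,234),(597,292),(111,51),(289,370),(354,378)]);sb=S([(252,305),(464,98),(130,247),(421,264),(443,236)])
print(two(s,tb,s2,sb))
print(onz(s,tb[:3],.195)); print(onz(s2,sb[:3],.195))
print("brick",onz(s,tb[3:],.1785),onz(s2,sb[3:],.1785))
b=onz(s,tb[:2],.195);d=b[0]-b[1];print("yaw y-axis",np.arctan2(-d[0],d[1]))
# grip top centre
print("grip",two(s,T([(161,310)]),s2,S([(339,319)])))
# base bolts
print("bolts",onz(s,T([(100,509),(210,525),(135,335),(239,349)]),.009), onz(s2,S([(419,497),(367,553),(295,435),(241,488)]),.009))
E
```

```text
cams [0.2199 0.2652 0.937 ] [0.1943 0.8488 0.7651]
[[0.584  0.3567 0.1911 0.0024]
 [0.573  0.1373 0.1981 0.0025]
 [0.6715 0.3539 0.1945 0.0009]
 [0.5338 0.263  0.1733 0.0021]
 [0.5338 0.2352 0.1735 0.0001]]
[[0.5808 0.3559 0.195 ]
 [0.5732 0.1366 0.195 ]
 [0.6718 0.354  0.195 ]]
[[0.5827 0.3598 0.195 ]
 [0.5766 0.1329 0.195 ]
 [0.6706 0.3544 0.195 ]]
brick [[0.5328 0.2631 0.1785]
 [0.5316 0.2354 0.1785]] [[0.5296 0.2683 0.1785]
 [0.5309 0.2404 0.1785]]
yaw y-axis -0.034673622205653114
grip [[0.5566 0.3204 0.1675 0.0073]]
bolts [[0.5181 0.3522 0.009 ]
 [0.5147 0.2958 0.009 ]
 [0.6152 0.3447 0.009 ]
 [0.6122 0.2896 0.009 ]] [[0.5151 0.2958 0.009 ]
 [0.5202 0.3509 0.009 ]
 [0.6128 0.2906 0.009 ]
 [0.6175 0.3467 0.009 ]]
```

```bash
cat >> h.py <<'E'
from scipy.spatial.transform import Rotation as Ro
def plan(pos,yaw=None):
    "yaw = heading of jaw axis (tool y) from world +y"
    st=manip.sense();R=Ro.from_quat(st["tool_rot"]).as_matrix()
    y=R[:,1];cur=np.arctan2(-y[0],y[1])
    d=R.T@(np.array(pos)-st["tcp_pos"])*100
    out=[np.round(d,2)]
    if yaw is not None:
        a=(yaw-cur+np.pi/2)%np.pi-np.pi/2; out.append(round(-a,3))
    print("t",round(st["t"],2),"tcp",np.round(st["tcp_pos"],4),"curyaw",round(cur,3),"gap",round(st["finger_gap"],3),"F",np.round(st["force"],2)," -> linear,twist",out)
E
python3 - <<'E'
from h import *
np.set_printoptions(precision=4,suppress=True)
st=manip.sense();R=Ro.from_quat(st["tool_rot"]).as_matrix();print(R)
s=snap("wrist");c=-s["R"].T@s["t"];print("cam in tool",R.T@(c-st["tcp_pos"]),"cam R in tool",s["R"]@R)
plan([.53,.32,.30],-.06)
E
```

```text
[[-0.0002  0.2346  0.9721]
 [-0.0005  0.9721 -0.2346]
 [-1.     -0.0005 -0.0001]]
cam in tool [-0.1414 -0.0005 -0.0697] cam R in tool [[-0.0001  1.     -0.0006]
 [-0.2722  0.0006  0.9622]
 [ 0.9622  0.0003  0.2722]]
t 0.4 tcp [0.1465 0.6075 0.2312] curyaw -0.237 gap 0.997 F [-0.48  0.64  0.13]  -> linear,twist [array([ -6.88, -18.95,  44.02]), np.float64(-0.177)]
```

```bash
python3 -m jog '{"linear":[[-6.88,-4,9],[-6.88,-8,18],[-6.88,-12,27],[-6.88,-15,35],[-6.88,-18,42],[-6.88,-18.95,44],[-6.88,-18.95,44],[-6.88,-18.95,44],[-6.88,-18.95,44],[-6.88,-18.95,44],[-6.88,-18.95,44],[-6.88,-18.95,44],[-6.88,-18.95,44],[-6.88,-18.95,44],[-6.88,-18.95,44],[-6.88,-18.95,44]],"twist":[0,0,-0.05,-0.1,-0.15,-0.177,-0.177,-0.177,-0.177,-0.177,-0.177,-0.177,-0.177,-0.177,-0.177,-0.177],"claw":[0,0,0,0,0,0,0,0,0,0,0,0,0,0,0,0]}' 40
python3 - <<'E'
from h import *
s=snap("wrist","pics/w1.png")
plan([.53,.32,.30],-.06)
E
```

```text
t: 1.73
tcp_pos: [0.5286, 0.3208, 0.2999]
tool_rot: [0.021, 0.707, -0.021, 0.706]
force: [-0.1, -0.1, 0.3]
finger_gap: 0.502
t 1.78 tcp [0.5285 0.3211 0.3   ] curyaw -0.058 gap 0.499 F [-0.58 -0.74 -1.02]  -> linear,twist [array([ 0.  , -0.1 ,  0.16]), np.float64(0.002)]
```

View pics/w1.png

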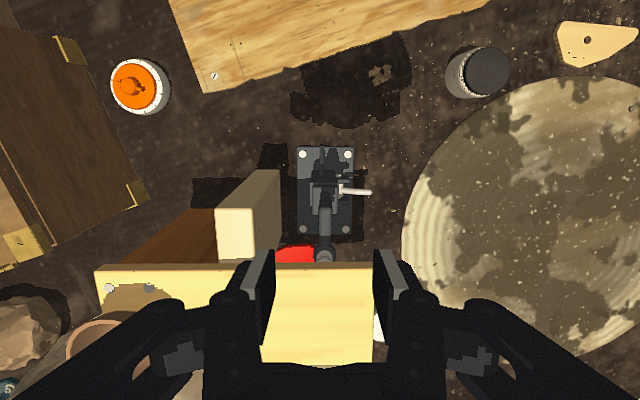

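The wrist view shows the grip and column at about (325,195), the brick top at (216–252, 208–263) and the ledge's front edge at row 265. I'll zoom in for exact positions.

```bash
python3 - <<'E'
from h import *
s=snap("wrist");zoom(s,200,140,180,140,4,"pics/w1z.png")
s=snap("scene");zoom(s,250,150,100,110,6,"pics/s1z.png")
E
```

```text
(no output)
```

View pics/w1z.png

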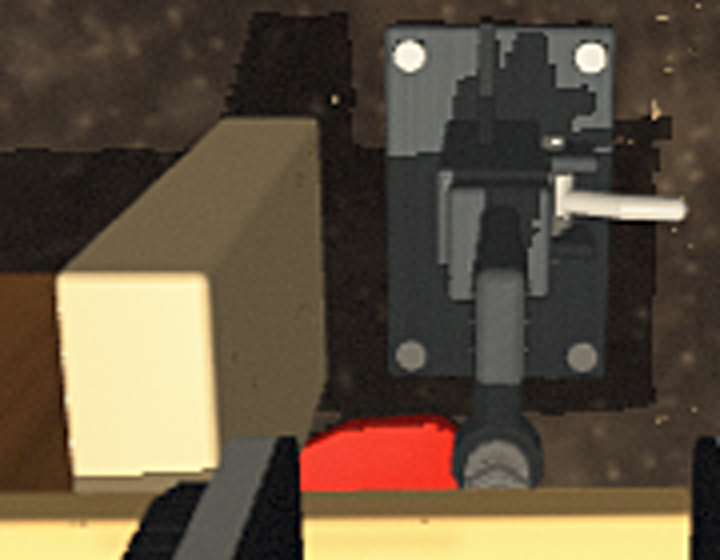

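View pics/s1z.png

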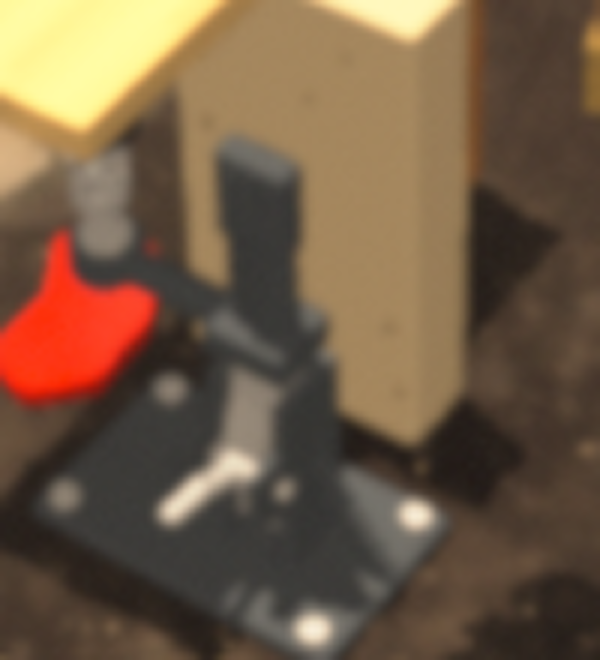

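```bash
python3 - <<'E'
from h import *
np.set_printoptions(precision=4,suppress=True)
s=snap("top");w=snap("wrist");c=snap("scene")
W=lambda l:[[200+x/4-.37,140+y/4-.37] for x,y in l]
gw=W([(501,327)]);gs=[[292.8,176.6]];gt=[[280+161/5-.4,110+328/5-.4]]
print(two(w,gw,c,gs),two(s,gt,c,gs),two(w,gw,s,gt))
for z in(.163,.170):print(z,onz(w,gw,z),onz(c,gs,z),onz(s,gt,z))
print("grip corners",onz(w,W([(478,270),(525,270),(475,383),(521,384)]),.167))
print("bolts",onz(w,W([(410,56),(592,57),(412,355),(582,357)]),.009))
bw=W([(60,273),(207,273),(73,478),(219,475)]);print("brick top",onz(w,bw,.1785))
print(two(w,bw[:2],s,[[280+289/5-.4,110+370/5-.4],[280+354/5-.4,110+378/5-.4]][::-1]), two(w,bw[:2],c,[[180+443/3-.33,70+236/3-.33],[180+421/3-.33,70+264/3-.33]]))
print("ledge front",onz(w,W([(0,521),(300,521),(690,514)]),.195))
plan([.5545,.32,.26],-.06)
E
```

```text
[[0.5522 0.3205 0.1655 0.0007]] [[0.5529 0.3203 0.1652 0.0002]] [[0.5505 0.3202 0.1703 0.0008]]
0.163 [[0.5527 0.3204 0.163 ]] [[0.5541 0.3184 0.163 ]] [[0.5539 0.3205 0.163 ]]
0.17 [[0.5503 0.3205 0.17  ]] [[0.5499 0.3245 0.17  ]] [[0.5509 0.32   0.17  ]]
grip corners [[0.5388 0.3165 0.167 ]
 [0.5394 0.326  0.167 ]
 [0.5633 0.3144 0.167 ]
 [0.5641 0.3239 0.167 ]]
bolts [[0.515  0.295  0.009 ]
 [0.5185 0.3509 0.009 ]
 [0.6123 0.2884 0.009 ]
 [0.6161 0.3438 0.009 ]]
brick top [[0.5314 0.235  0.1785]
 [0.5331 0.2639 0.1785]
 [0.575  0.2315 0.1785]
 [0.576  0.2614 0.1785]]
[[0.5311 0.2354 0.1796 0.    ]
 [0.534  0.2631 0.1755 0.0001]] [[0.5341 0.233  0.1716 0.0016]
 [0.5341 0.2621 0.1721 0.0016]]
ledge front [[0.576  0.2218 0.195 ]
 [0.5791 0.2799 0.195 ]
 [0.5819 0.3551 0.195 ]]
t 2.03 tcp [0.5292 0.3208 0.3002] curyaw -0.058 gap 0.499 F [-1.07  0.21  0.45]  -> linear,twist [array([4.02, 0.07, 2.53]), np.float64(0.002)]
```

```bash
python3 - <<'E'
from h import *
plan([.552,.3203,.200],-.063)
E
python3 -m jog '{"linear":[[2,0.05,1.2],[5,0.08,2.25],[8,0.08,2.25],[10,0.08,2.25],[10,0.08,2.25],[10,0.08,2.25],[10,0.08,2.25]],"twist":[0,0.005,0.005,0.005,0.005,0.005,0.005],"claw":[-0.1,-0.1,-0.1,-0.1,-0.1,-0.1,-0.1]}'
python3 - <<'E'
from h import *
s=snap("wrist");zoom(s,200,100,240,180,3,"pics/w2z.png")
s=snap("scene");zoom(s,220,60,140,120,5,"pics/s2z.png")
plan([.552,.3203,.136],-.063)
E
```

```text
t 2.03 tcp [0.5292 0.3208 0.3002] curyaw -0.058 gap 0.499 F [-1.07  0.21  0.45]  -> linear,twist [array([10.02,  0.09,  2.28]), np.float64(0.005)]
t: 2.62
tcp_pos: [0.5533, 0.3202, 0.2016]
tool_rot: [0.023, 0.706, -0.022, 0.708]
force: [0.1, 0.6, -0.3]
finger_gap: 0.455
t 2.72 tcp [0.5536 0.3202 0.2024] curyaw -0.065 gap 0.447 F [0.11 0.46 1.08]  -> linear,twist [array([ 6.64, -0.01, -0.18]), np.float64(-0.002)]
```

View pics/w2z.png

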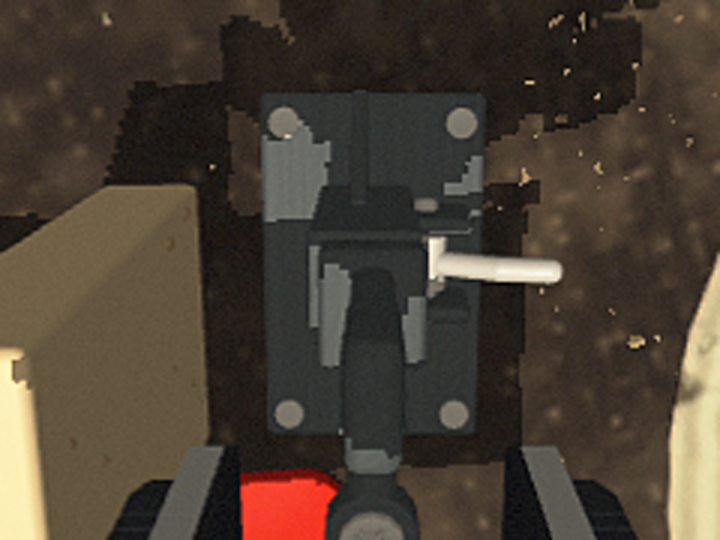

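View pics/s2z.png

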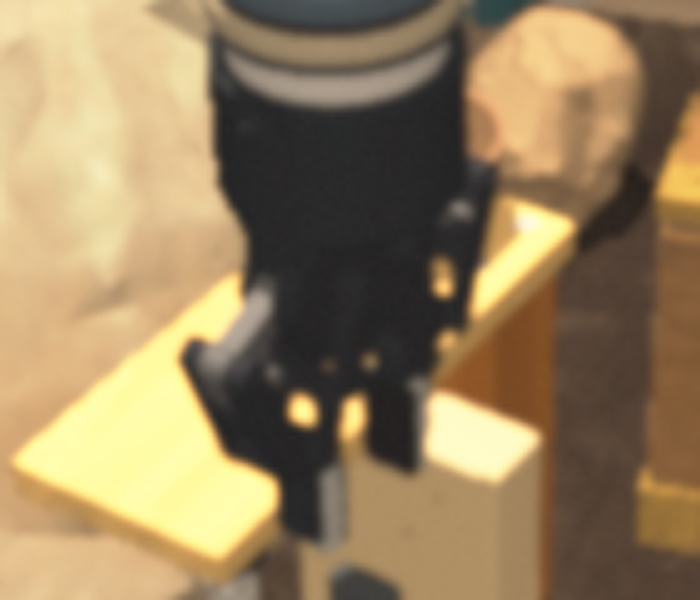

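The grip (column about 373) is centred between the fingers at 238 and 505, so I'm going down.

```bash
python3 -m jog '{"linear":[[2,0,-0.1],[4,0,-0.15],[6,0,-0.15],[6.6,0,-0.15],[6.6,0,-0.15],[6.6,0,-0.15]],"twist":[0,0,0,0,0,0],"claw":[-0.1,-0.1,-0.1,-0.1,-0.1,-0.1]}'
python3 - <<'E'
from h import *
s=snap("scene");zoom(s,220,100,140,120,5,"pics/s3z.png")
plan([.552,.3203,.136],-.063)
E
```

```text
t: 3.22
tcp_pos: [0.5517, 0.32, 0.1354]
tool_rot: [0.023, 0.706, -0.023, 0.707]
force: [1.1, -0.3, -0.0]
finger_gap: 0.447
t 3.27 tcp [0.5521 0.3202 0.1358] curyaw -0.065 gap 0.448 F [ 0.79 -0.17 -0.01]  -> linear,twist [array([-0.02,  0.01, -0.01]), np.float64(-0.002)]
```

View pics/s3z.png

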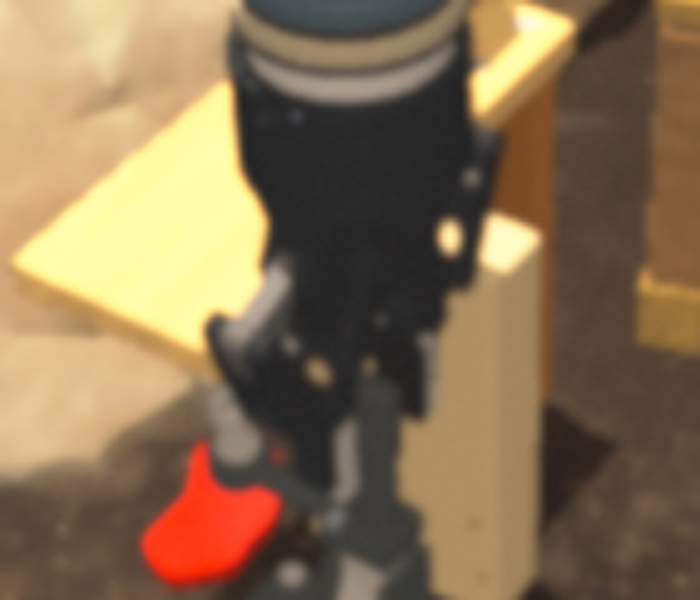

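```bash
python3 -m jog '{"linear":[[0,0,0],[0,0,0],[0,0,0],[0,0,0],[0,0,0],[0,0,0],[0,0,0],[0,0,0],[0,0,0]],"twist":[0,0,0,0,0,0,0,0,0],"claw":[-1,-1,-1,-1,-1,-1,-1,-1,-1]}' 90
python3 - <<'E'
from h import *
s=snap("scene");zoom(s,220,100,140,120,5,"pics/s4z.png")
plan([.552,.3203,.136],-.063)
E
```

```text
t: 4.02
tcp_pos: [0.5518, 0.3204, 0.1356]
tool_rot: [0.024, 0.706, -0.022, 0.708]
force: [-0.7, 2.2, 4.8]
finger_gap: 0.115
t 4.07 tcp [0.5517 0.3204 0.1355] curyaw -0.065 gap 0.113 F [0.08 2.17 5.62]  -> linear,twist [array([-0.05, -0.01,  0.03]), np.float64(-0.002)]
```

View pics/s4z.png

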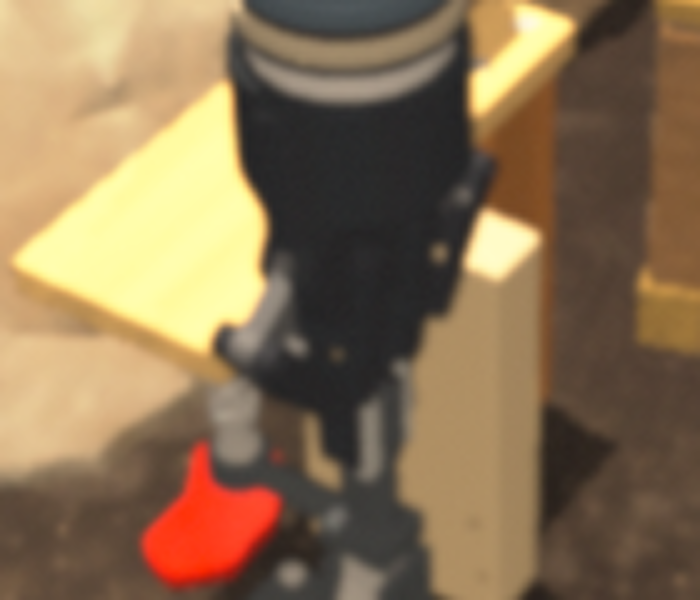

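```bash
cat > f.sh <<'E'
grep -E "^(t|tcp_pos|force|finger_gap)" | tr '\n' ' '; echo
E
chmod +x f.sh
python3 -m jog '{"linear":[[-0.05,0,0],[-0.1,0,0],[-0.1,0,0]],"twist":[0,0,0],"claw":[-1,-1,-1]}' | ./f.sh
python3 -m jog '{"linear":[[-0.05,0,0],[-0.1,0,0],[-0.1,0,0]],"twist":[0,0,0],"claw":[-1,-1,-1]}' | ./f.sh
python3 -m jog '{"linear":[[-0.05,0,0],[-0.1,0,0],[-0.1,0,0]],"twist":[0,0,0],"claw":[-1,-1,-1]}' | ./f.sh
python3 -m jog '{"linear":[[-0.05,0,0],[-0.1,0,0],[-0.1,0,0]],"twist":[0,0,0],"claw":[-1,-1,-1]}' | ./f.sh
```

```text
t: 4.32 tcp_pos: [0.5517, 0.3204, 0.1356] tool_rot: [0.024, 0.706, -0.022, 0.707] force: [1.5, 3.5, 3.0] finger_gap: 0.114 
t: 4.57 tcp_pos: [0.5516, 0.3202, 0.1358] tool_rot: [0.023, 0.706, -0.023, 0.707] force: [2.7, 3.7, -1.5] finger_gap: 0.113 
t: 4.82 tcp_pos: [0.5516, 0.3201, 0.1363] tool_rot: [0.023, 0.706, -0.023, 0.707] force: [3.4, 3.8, -2.6] finger_gap: 0.111 
t: 5.07 tcp_pos: [0.5516, 0.3201, 0.1372] tool_rot: [0.023, 0.706, -0.023, 0.707] force: [3.8, 4.6, -4.7] finger_gap: 0.117
```

```bash

python3 -m jog '{"linear":[[-0.05,0.05,0.04],[-0.1,0.1,0.08],[-0.1,0.1,0.08]],"twist":[0,0,0],"claw":[-1,-1,-1]}' | ./f.sh
python3 -m jog '{"linear":[[-0.05,0,0],[-0.1,0,0],[-0.1,0,0]],"twist":[0,0,0],"claw":[-1,-1,-1]}' | ./f.sh
python3 -m jog '{"linear":[[-0.05,0,0],[-0.1,0,0],[-0.1,0,0]],"twist":[0,0,0],"claw":[-1,-1,-1]}' | ./f.sh
python3 -m jog '{"linear":[[-0.05,0,0],[-0.1,0,0],[-0.1,0,0]],"twist":[0,0,0],"claw":[-1,-1,-1]}' | ./f.sh
```

```text
t: 5.32 tcp_pos: [0.5516, 0.3204, 0.1382] tool_rot: [0.023, 0.707, -0.023, 0.706] force: [1.7, 2.0, -3.9] finger_gap: 0.112 
t: 5.57 tcp_pos: [0.5513, 0.3202, 0.1387] tool_rot: [0.022, 0.707, -0.023, 0.706] force: [3.6, 2.5, -10.8] finger_gap: 0.114 
t: 5.82 tcp_pos: [0.5513, 0.3201, 0.1395] tool_rot: [0.022, 0.707, -0.023, 0.706] force: [3.7, 3.0, -11.0] finger_gap: 0.114 
t: 6.07 tcp_pos: [0.5507, 0.3199, 0.1402] tool_rot: [0.022, 0.708, -0.023, 0.706] force: [4.0, 2.6, -13.3] finger_gap: 0.115
```

```bash

python3 -m jog '{"linear":[[-0.05,0.05,0.05],[-0.1,0.05,0.1],[-0.1,0.05,0.1]],"twist":[0,0,0],"claw":[-1,-1,-1]}' | ./f.sh
python3 -m jog '{"linear":[[-0.05,0,0],[-0.1,0,0],[-0.1,0,0]],"twist":[0,0,0],"claw":[-1,-1,-1]}' | ./f.sh
python3 -m jog '{"linear":[[-0.05,0,0],[-0.1,0,0],[-0.1,0,0]],"twist":[0,0,0],"claw":[-1,-1,-1]}' | ./f.sh
python3 -m jog '{"linear":[[-0.05,0,0],[-0.1,0,0],[-0.1,0,0]],"twist":[0,0,0],"claw":[-1,-1,-1]}' | ./f.sh
```

```text
t: 6.32 tcp_pos: [0.5509, 0.32, 0.1416] tool_rot: [0.022, 0.708, -0.024, 0.705] force: [0.9, -0.2, -16.7] finger_gap: 0.113 
t: 6.57 tcp_pos: [0.5511, 0.3203, 0.1453] tool_rot: [0.022, 0.708, -0.023, 0.706] force: [-4.8, -3.8, -4.1] finger_gap: 0.114 
t: 6.82 tcp_pos: [0.5513, 0.3205, 0.1455] tool_rot: [0.022, 0.708, -0.023, 0.706] force: [-5.6, -3.1, -4.6] finger_gap: 0.111 
t: 7.07 tcp_pos: [0.5515, 0.3205, 0.1458] tool_rot: [0.022, 0.708, -0.023, 0.706] force: [-5.1, -2.1, -7.7] finger_gap: 0.117
```

```bash

python3 -m jog '{"linear":[[-0.05,-0.05,-0.08],[-0.1,-0.05,-0.08],[-0.1,-0.05,-0.08]],"twist":[0,0,0],"claw":[-1,-1,-1]}' | ./f.sh
python3 -m jog '{"linear":[[-0.05,0,0],[-0.1,0,0],[-0.1,0,0]],"twist":[0,0,0],"claw":[-1,-1,-1]}' | ./f.sh
python3 -m jog '{"linear":[[-0.05,0,0],[-0.1,0,0],[-0.1,0,0]],"twist":[0,0,0],"claw":[-1,-1,-1]}' | ./f.sh
python3 -m jog '{"linear":[[-0.05,0,0],[-0.1,0,0],[-0.1,0,0]],"twist":[0,0,0],"claw":[-1,-1,-1]}' | ./f.sh
python3 -m jog '{"linear":[[-0.05,0,0],[-0.1,0,0],[-0.1,0,0]],"twist":[0,0,0],"claw":[-1,-1,-1]}' | ./f.sh
```

```text
t: 7.32 tcp_pos: [0.5514, 0.3204, 0.1465] tool_rot: [0.023, 0.707, -0.023, 0.706] force: [-3.6, -1.9, -10.0] finger_gap: 0.113 
t: 7.57 tcp_pos: [0.5515, 0.3204, 0.1476] tool_rot: [0.023, 0.707, -0.023, 0.706] force: [-3.5, -1.9, -12.1] finger_gap: 0.116 
t: 7.82 tcp_pos: [0.5516, 0.3205, 0.1488] tool_rot: [0.023, 0.707, -0.023, 0.706] force: [-3.2, -1.6, -13.8] finger_gap: 0.115 
t: 8.07 tcp_pos: [0.5515, 0.3206, 0.1517] tool_rot: [0.023, 0.707, -0.023, 0.707] force: [-6.6, -3.9, -3.9] finger_gap: 0.115 
t: 8.32 tcp_pos: [0.5515, 0.3206, 0.1527] tool_rot: [0.023, 0.707, -0.023, 0.707] force: [-5.5, -2.3, -6.7] finger_gap: 0.112
```

```bash
python3 - <<'E'
from h import *
s=snap("scene");zoom(s,220,100,140,120,5,"pics/s5z.png")
plan([.552,.3203,.136],-.063)
E
```

```text
t 8.37 tcp [0.5515 0.3205 0.1527] curyaw -0.065 gap 0.118 F [-5.56 -2.53 -7.61]  -> linear,twist [array([ 1.67, -0.02,  0.05]), np.float64(-0.002)]
```

View pics/s5z.png

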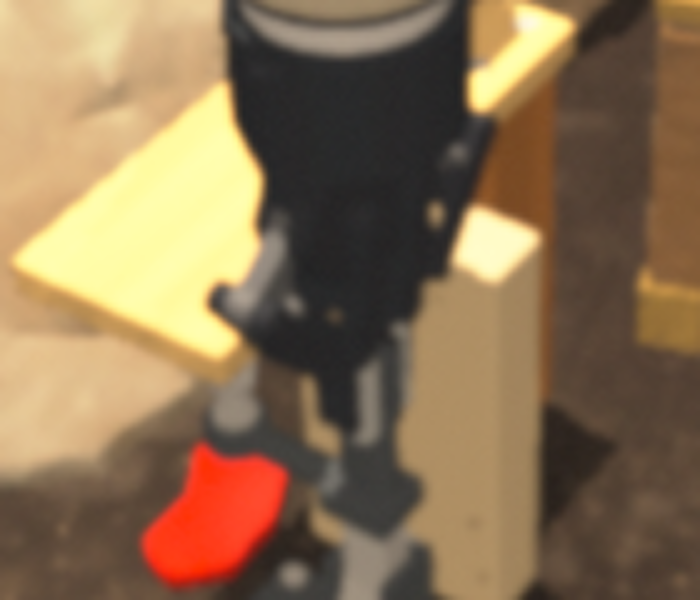

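The column has risen and the saddle is now hidden behind the board's edge. That is two clicks, with peaks of about 16.7 and 14+ N and no contact yet.

```bash

python3 -m jog '{"linear":[[-0.05,-0.05,-0.1],[-0.1,-0.05,-0.1],[-0.1,-0.05,-0.1]],"twist":[0,0,0],"claw":[-1,-1,-1]}' | ./f.sh
python3 -m jog '{"linear":[[-0.05,0,0],[-0.1,0,0],[-0.1,0,0]],"twist":[0,0,0],"claw":[-1,-1,-1]}' | ./f.sh
python3 -m jog '{"linear":[[-0.05,0,0],[-0.1,0,0],[-0.1,0,0]],"twist":[0,0,0],"claw":[-1,-1,-1]}' | ./f.sh
python3 -m jog '{"linear":[[-0.05,0,0],[-0.1,0,0],[-0.1,0,0]],"twist":[0,0,0],"claw":[-1,-1,-1]}' | ./f.sh
python3 -m jog '{"linear":[[-0.05,0,0],[-0.1,0,0],[-0.1,0,0]],"twist":[0,0,0],"claw":[-1,-1,-1]}' | ./f.sh
python3 -m jog '{"linear":[[-0.05,0,0],[-0.1,0,0],[-0.1,0,0]],"twist":[0,0,0],"claw":[-1,-1,-1]}' | ./f.sh
python3 -m jog '{"linear":[[-0.05,0,0],[-0.1,0,0],[-0.1,0,0]],"twist":[0,0,0],"claw":[-1,-1,-1]}' | ./f.sh
```

```text
t: 8.62 tcp_pos: [0.5511, 0.3204, 0.1529] tool_rot: [0.023, 0.706, -0.023, 0.707] force: [-4.8, -3.0, -9.1] finger_gap: 0.115 
t: 8.87 tcp_pos: [0.5511, 0.3203, 0.1532] tool_rot: [0.023, 0.707, -0.023, 0.707] force: [-3.6, -1.0, -10.7] finger_gap: 0.114 
t: 9.12 tcp_pos: [0.5511, 0.3203, 0.154] tool_rot: [0.023, 0.707, -0.023, 0.707] force: [-2.0, -0.7, -11.8] finger_gap: 0.113 
t: 9.37 tcp_pos: [0.551, 0.3203, 0.155] tool_rot: [0.023, 0.707, -0.023, 0.707] force: [-2.0, -0.7, -13.0] finger_gap: 0.118 
t: 9.62 tcp_pos: [0.551, 0.3203, 0.1563] tool_rot: [0.023, 0.707, -0.023, 0.707] force: [-3.4, 0.2, -9.0] finger_gap: 0.115 
t: 9.87 tcp_pos: [0.551, 0.3203, 0.1589] tool_rot: [0.023, 0.706, -0.023, 0.707] force: [-5.0, -1.6, -4.5] finger_gap: 0.116 
t: 10.12 tcp_pos: [0.551, 0.3203, 0.1592] tool_rot: [0.023, 0.706, -0.023, 0.707] force: [-5.1, -1.3, -3.3] finger_gap: 0.116
```

```bash

python3 -m jog '{"linear":[[-0.05,-0.02,-0.08],[-0.1,-0.02,-0.08],[-0.1,-0.02,-0.08]],"twist":[0,0,0],"claw":[-1,-1,-1]}' | ./f.sh
python3 -m jog '{"linear":[[-0.05,0,0],[-0.1,0,0],[-0.1,0,0]],"twist":[0,0,0],"claw":[-1,-1,-1]}' | ./f.sh
python3 -m jog '{"linear":[[-0.05,0,0],[-0.1,0,0],[-0.1,0,0]],"twist":[0,0,0],"claw":[-1,-1,-1]}' | ./f.sh
python3 -m jog '{"linear":[[-0.05,0,0],[-0.1,0,0],[-0.1,0,0]],"twist":[0,0,0],"claw":[-1,-1,-1]}' | ./f.sh
python3 -m jog '{"linear":[[-0.05,0,0],[-0.1,0,0],[-0.1,0,0]],"twist":[0,0,0],"claw":[-1,-1,-1]}' | ./f.sh
python3 -m jog '{"linear":[[-0.05,0,0],[-0.1,0,0],[-0.1,0,0]],"twist":[0,0,0],"claw":[-1,-1,-1]}' | ./f.sh
python3 -m jog '{"linear":[[-0.05,0,0],[-0.1,0,0],[-0.1,0,0]],"twist":[0,0,0],"claw":[-1,-1,-1]}' | ./f.sh
```

```text
t: 10.37 tcp_pos: [0.5508, 0.3203, 0.1594] tool_rot: [0.023, 0.706, -0.023, 0.707] force: [-2.8, -0.7, -7.4] finger_gap: 0.114 
t: 10.62 tcp_pos: [0.5508, 0.3202, 0.1598] tool_rot: [0.023, 0.706, -0.023, 0.707] force: [-0.3, 0.6, -10.0] finger_gap: 0.115 
t: 10.87 tcp_pos: [0.5508, 0.3202, 0.1609] tool_rot: [0.023, 0.706, -0.023, 0.707] force: [1.9, 0.8, -12.3] finger_gap: 0.12 
t: 11.12 tcp_pos: [0.5507, 0.3202, 0.1616] tool_rot: [0.023, 0.706, -0.023, 0.707] force: [4.9, 0.9, -17.2] finger_gap: 0.115 
t: 11.37 tcp_pos: [0.5505, 0.32, 0.1625] tool_rot: [0.023, 0.706, -0.023, 0.707] force: [5.0, 2.2, -19.0] finger_gap: 0.116 
t: 11.62 tcp_pos: [0.5506, 0.3201, 0.1654] tool_rot: [0.023, 0.706, -0.023, 0.707] force: [3.0, 0.4, -10.7] finger_gap: 0.116 
t: 11.87 tcp_pos: [0.5506, 0.3201, 0.1661] tool_rot: [0.023, 0.706, -0.023, 0.707] force: [3.0, 0.2, -8.6] finger_gap: 0.117
```

Contact felt at z ≈ 0.1613: the force ran 4–5 N above the previous cycle at the same phase, and stayed there after the fourth click (8.6–10.7 N against 3.3–4.5 N). Two more clicks are needed, with the seat expected near z = 0.1775, which gives about 10.6 N.

```bash

python3 -m jog '{"linear":[[-0.05,0,0.05],[-0.1,0,0.05],[-0.1,0,0.05]],"twist":[0,0,0],"claw":[-1,-1,-1]}' | ./f.sh
python3 -m jog '{"linear":[[-0.05,0,0],[-0.1,0,0],[-0.1,0,0]],"twist":[0,0,0],"claw":[-1,-1,-1]}' | ./f.sh
python3 -m jog '{"linear":[[-0.05,0,0],[-0.1,0,0],[-0.1,0,0]],"twist":[0,0,0],"claw":[-1,-1,-1]}' | ./f.sh
python3 -m jog '{"linear":[[-0.05,0,0],[-0.1,0,0],[-0.1,0,0]],"twist":[0,0,0],"claw":[-1,-1,-1]}' | ./f.sh
python3 -m jog '{"linear":[[-0.05,0,0],[-0.1,0,0],[-0.1,0,0]],"twist":[0,0,0],"claw":[-1,-1,-1]}' | ./f.sh
python3 -m jog '{"linear":[[-0.05,0,0],[-0.1,0,0],[-0.1,0,0]],"twist":[0,0,0],"claw":[-1,-1,-1]}' | ./f.sh
python3 -m jog '{"linear":[[-0.05,0,0],[-0.1,0,0],[-0.1,0,0]],"twist":[0,0,0],"claw":[-1,-1,-1]}' | ./f.sh
```

```text
t: 12.12 tcp_pos: [0.5506, 0.3201, 0.1663] tool_rot: [0.023, 0.707, -0.023, 0.707] force: [2.9, 1.2, -10.2] finger_gap: 0.114 
t: 12.37 tcp_pos: [0.5506, 0.3201, 0.1665] tool_rot: [0.023, 0.707, -0.023, 0.707] force: [4.0, 2.2, -15.4] finger_gap: 0.115 
t: 12.62 tcp_pos: [0.5505, 0.32, 0.1672] tool_rot: [0.023, 0.707, -0.023, 0.707] force: [5.1, 1.5, -18.0] finger_gap: 0.119 
t: 12.87 tcp_pos: [0.5505, 0.32, 0.168] tool_rot: [0.023, 0.707, -0.023, 0.707] force: [4.7, 2.4, -17.0] finger_gap: 0.114 
t: 13.12 tcp_pos: [0.5505, 0.3199, 0.1686] tool_rot: [0.023, 0.707, -0.023, 0.706] force: [5.7, 2.4, -19.6] finger_gap: 0.111 
t: 13.37 tcp_pos: [0.5505, 0.3199, 0.1694] tool_rot: [0.023, 0.707, -0.023, 0.706] force: [5.4, 2.3, -20.8] finger_gap: 0.113 
t: 13.62 tcp_pos: [0.5505, 0.3199, 0.1713] tool_rot: [0.023, 0.707, -0.023, 0.706] force: [3.3, 0.7, -11.2] finger_gap: 0.112
```

```bash

python3 -m jog '{"linear":[[-0.05,0,0.05],[-0.1,0,0.05],[-0.1,0,0.05]],"twist":[0,0,0],"claw":[-1,-1,-1]}' | ./f.sh
python3 -m jog '{"linear":[[-0.05,0,0],[-0.1,0,0],[-0.1,0,0]],"twist":[0,0,0],"claw":[-1,-1,-1]}' | ./f.sh
python3 -m jog '{"linear":[[-0.05,0,0],[-0.1,0,0],[-0.1,0,0]],"twist":[0,0,0],"claw":[-1,-1,-1]}' | ./f.sh
python3 -m jog '{"linear":[[-0.05,0,0],[-0.1,0,0],[-0.1,0,0]],"twist":[0,0,0],"claw":[-1,-1,-1]}' | ./f.sh
python3 -m jog '{"linear":[[-0.05,0,0],[-0.1,0,0],[-0.1,0,0]],"twist":[0,0,0],"claw":[-1,-1,-1]}' | ./f.sh
```

```text
t: 13.87 tcp_pos: [0.5505, 0.3199, 0.1732] tool_rot: [0.023, 0.707, -0.023, 0.706] force: [2.2, 1.5, -13.5] finger_gap: 0.117 
t: 14.12 tcp_pos: [0.5505, 0.3199, 0.1735] tool_rot: [0.023, 0.707, -0.023, 0.706] force: [2.2, 2.2, -17.5] finger_gap: 0.113 
t: 14.37 tcp_pos: [0.5505, 0.3199, 0.1742] tool_rot: [0.023, 0.707, -0.023, 0.706] force: [3.1, 2.5, -21.4] finger_gap: 0.115 
t: 14.62 tcp_pos: [0.5505, 0.3199, 0.1755] tool_rot: [0.023, 0.707, -0.023, 0.706] force: [2.4, 3.3, -22.3] finger_gap: 0.113 
t: 14.87 tcp_pos: [0.5505, 0.3198, 0.1766] tool_rot: [0.023, 0.707, -0.023, 0.706] force: [2.5, 2.4, -23.6] finger_gap: 0.116
```

```bash

python3 -m jog '{"linear":[[-0.05,0,0],[-0.1,0,0],[-0.1,0,0]],"twist":[0,0,0],"claw":[-1,-1,-1]}' | ./f.sh
```

```text
t: 15.12 tcp_pos: [0.5506, 0.3199, 0.1793] tool_rot: [0.023, 0.707, -0.023, 0.707] force: [-1.9, 1.7, -16.1] finger_gap: 0.113
```

Click 6 happened: the pull fell from 23.6 to 16.1 N and the tool jumped up. Now I'm easing down gently.

```bash

python3 -m jog '{"linear":[[0.03,0,0],[0.06,0,0],[0.1,0,0]],"twist":[0,0,0],"claw":[-1,-1,-1]}' | ./f.sh
python3 -m jog '{"linear":[[0.03,0,0],[0.06,0,0],[0.1,0,0]],"twist":[0,0,0],"claw":[-1,-1,-1]}' | ./f.sh
python3 -m jog '{"linear":[[0.03,0,0],[0.06,0,0],[0.1,0,0]],"twist":[0,0,0],"claw":[-1,-1,-1]}' | ./f.sh
python3 -m jog '{"linear":[[0.03,0,0],[0.06,0,0],[0.1,0,0]],"twist":[0,0,0],"claw":[-1,-1,-1]}' | ./f.sh
python3 -m jog '{"linear":[[0.03,0,0],[0.06,0,0],[0.1,0,0]],"twist":[0,0,0],"claw":[-1,-1,-1]}' | ./f.sh
```

```text
t: 15.37 tcp_pos: [0.5506, 0.3199, 0.1779] tool_rot: [0.023, 0.707, -0.023, 0.707] force: [-2.9, 1.3, -11.4] finger_gap: 0.115 
t: 15.62 tcp_pos: [0.5507, 0.3199, 0.1776] tool_rot: [0.023, 0.707, -0.023, 0.707] force: [-7.0, -0.7, -2.7] finger_gap: 0.117 
t: 15.87 tcp_pos: [0.5507, 0.3199, 0.1774] tool_rot: [0.023, 0.707, -0.023, 0.707] force: [-6.7, -0.5, 1.2] finger_gap: 0.113 
t: 16.12 tcp_pos: [0.5507, 0.32, 0.1773] tool_rot: [0.023, 0.707, -0.023, 0.707] force: [-7.8, -1.9, 5.3] finger_gap: 0.117 
t: 16.37 tcp_pos: [0.5507, 0.32, 0.1772] tool_rot: [0.023, 0.706, -0.023, 0.707] force: [-10.2, -1.5, 9.9] finger_gap: 0.113
```

The column is on its seat at 0.1775, exactly six pitches above the start. I'll relieve the residual forces, then let go.

```bash

python3 -m jog '{"linear":[[-0.1,0,-0.1],[-0.2,-0.03,-0.2],[-0.22,-0.05,-0.22],[-0.22,-0.05,-0.22]],"twist":[0,0,0,0],"claw":[-1,-1,-1,-1]}' | ./f.sh
```

```text
t: 16.7 tcp_pos: [0.5507, 0.3199, 0.1774] tool_rot: [0.023, 0.705, -0.022, 0.708] force: [-2.2, 0.4, 2.2] finger_gap: 0.119
```

```bash

python3 -m jog '{"linear":[[0,0,0],[0,0,0],[0,0,0],[0,0,0],[0,0,0],[0,0,0],[0,0,0]],"twist":[0,0,0,0,0,0,0],"claw":[-0.7,-0.6,-0.5,-0.4,-0.3,-0.2,-0.2]}' 40| ./f.sh
python3 - <<'E'
from h import *
s=snap("scene");zoom(s,220,100,140,120,5,"pics/s6z.png")
plan([.552,.3203,.136],-.063)
E
```

```text
t: 17.28 tcp_pos: [0.549, 0.3196, 0.1753] tool_rot: [0.023, 0.707, -0.023, 0.707] force: [-0.4, 0.5, 0.0] finger_gap: 0.4 
t 17.33 tcp [0.5489 0.3196 0.1752] curyaw -0.065 gap 0.4 F [0.32 0.35 0.81]  -> linear,twist [array([3.92, 0.09, 0.3 ]), np.float64(-0.002)]
```

View pics/s6z.png

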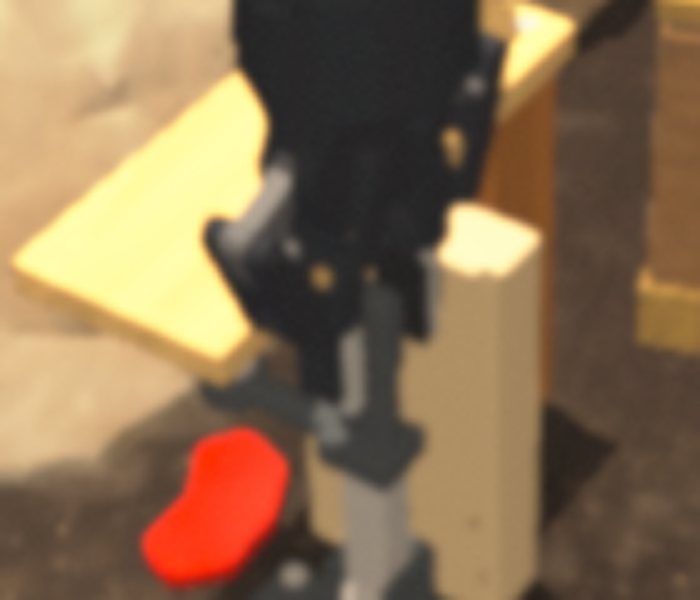

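The prop is released: column raised, toe up against the board, and the force is zero. I'm raising clear and moving over the brick.

```bash

python3 -m jog '{"linear":[[-3,0,0],[-6,0,0],[-8.5,0,0],[-9,0,0],[-9,0,0],[-9,-3,-0.3],[-9,-6,-0.6],[-9,-7,-0.9],[-9,-7,-0.9],[-9,-7,-0.9]],"twist":[0,0,0,0,0,0,0,0,0,0],"claw":[-0.2,-0.2,-0.2,-0.2,-0.2,-0.2,0,0,0,0]}'| ./f.sh
python3 - <<'E'
from h import *
s=snap("wrist","pics/w3.png");zoom(s,200,80,240,200,3,"pics/w3z.png")
s=snap("scene");zoom(s,220,100,140,120,5,"pics/s7z.png")
plan([.545,.2485,.24],-.05)
E
```

```text
t: 18.17 tcp_pos: [0.5349, 0.2503, 0.2643] tool_rot: [0.024, 0.707, -0.023, 0.706] force: [-0.4, -0.7, 0.5] finger_gap: 0.498 
t 18.27 tcp [0.5355 0.2513 0.2647] curyaw -0.064 gap 0.498 F [-0.55 -0.78  0.01]  -> linear,twist [array([ 2.47, -0.22,  0.97]), np.float64(-0.014)]
```

View pics/w3z.png

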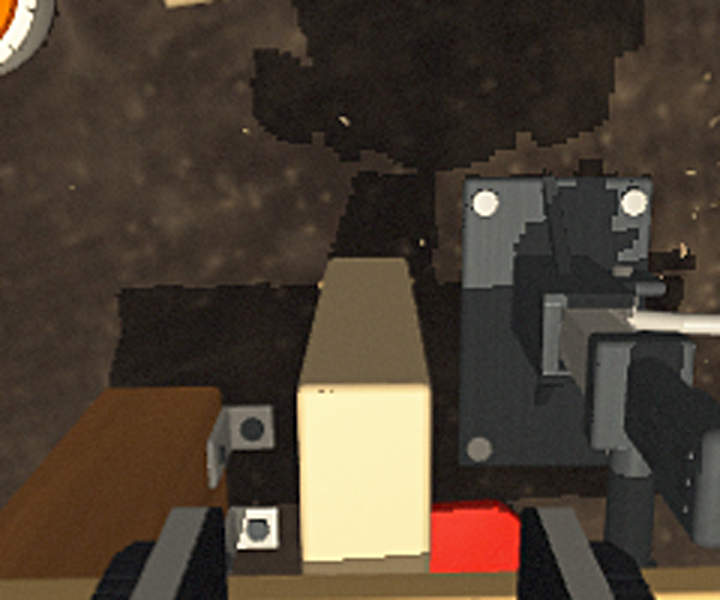

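View pics/s7z.png

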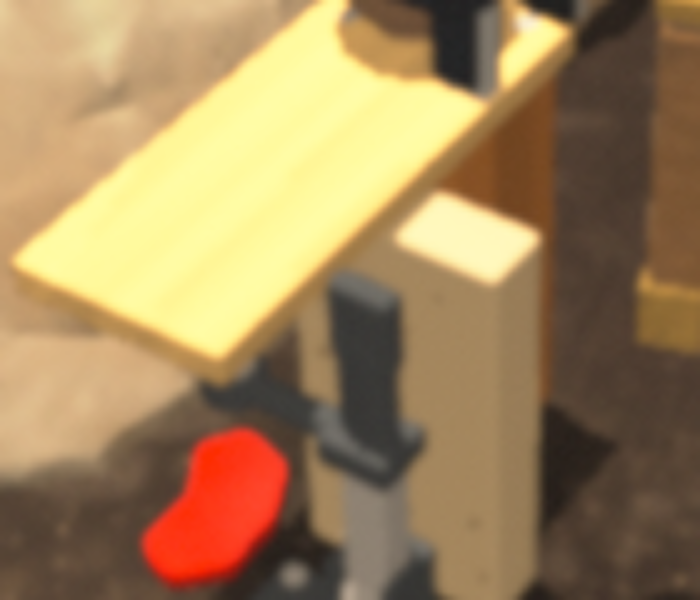

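```bash
python3 - <<'E'
from h import *
np.set_printoptions(precision=4,suppress=True)
w=snap("wrist");c=snap("scene")
W=lambda l:[[200+x/3-.33,80+y/3-.33] for x,y in l]
bt=W([(300,384),(430,384),(303,560),(428,556)])
print("brick top",onz(w,bt,.1785)); print("bottom",onz(w,W([(330,258),(407,258)]),0))
print("tri",two(w,bt[:2],c,[[220+540/5-.4,100+238/5-.4],[220+497/5-.4,100+284/5-.4]]))
print("bolts",onz(w,W([(485,203),(634,202),(480,449)]),.009))
print("grip scene",onz(c,[[220+366/5-.4,100+290/5-.4]],.2075))
plan([.546,.2485,.20],-.05)
E
```

```text
brick top [[0.5314 0.235  0.1785]
 [0.5333 0.2642 0.1785]
 [0.5747 0.2321 0.1785]
 [0.5755 0.2617 0.1785]]
bottom [[0.5326 0.2349 0.    ]
 [0.5345 0.2648 0.    ]]
tri [[0.5327 0.235  0.1761 0.0013]
 [0.5339 0.2643 0.1765 0.0001]]
bolts [[0.514  0.2949 0.009 ]
 [0.5171 0.3509 0.009 ]
 [0.6117 0.2895 0.009 ]]
grip scene [[0.5517 0.3192 0.2075]]
t 18.37 tcp [0.5355 0.2514 0.265 ] curyaw -0.064 gap 0.5 F [0.34 1.04 0.05]  -> linear,twist [array([ 6.5 , -0.23,  1.07]), np.float64(-0.014)]
```

```bash

python3 -m jog '{"linear":[[2,-0.2,0.6],[5,-0.2,0.67],[8,-0.2,0.67],[8,-0.2,0.67],[8,-0.2,0.67]],"twist":[0,0,0,0,0],"claw":[0,0,0,0,0]}'| ./f.sh
python3 - <<'E'
from h import *
s=snap("scene");zoom(s,220,60,140,120,5,"pics/s8z.png")
s=snap("wrist");zoom(s,200,100,240,200,3,"pics/w8z.png")
plan([.542,.249,.133],-.063)
E
```

```text
t: 18.78 tcp_pos: [0.5409, 0.2483, 0.1839] tool_rot: [0.022, 0.708, -0.023, 0.705] force: [-0.2, -1.2, 1.0] finger_gap: 0.503 
t 18.88 tcp [0.5431 0.2487 0.1867] curyaw -0.064 gap 0.499 F [-0.19 -0.62  0.31]  -> linear,twist [array([ 5.37,  0.02, -0.12]), np.float64(-0.001)]
```

View pics/s8z.png

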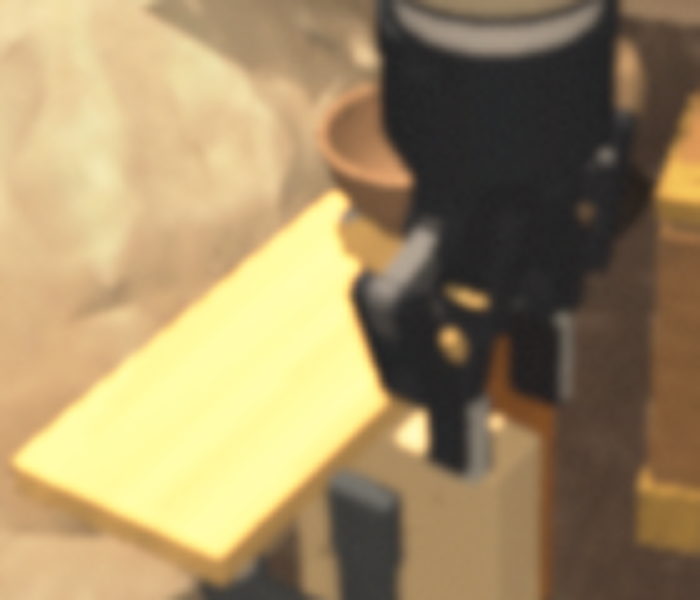

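View pics/w8z.png

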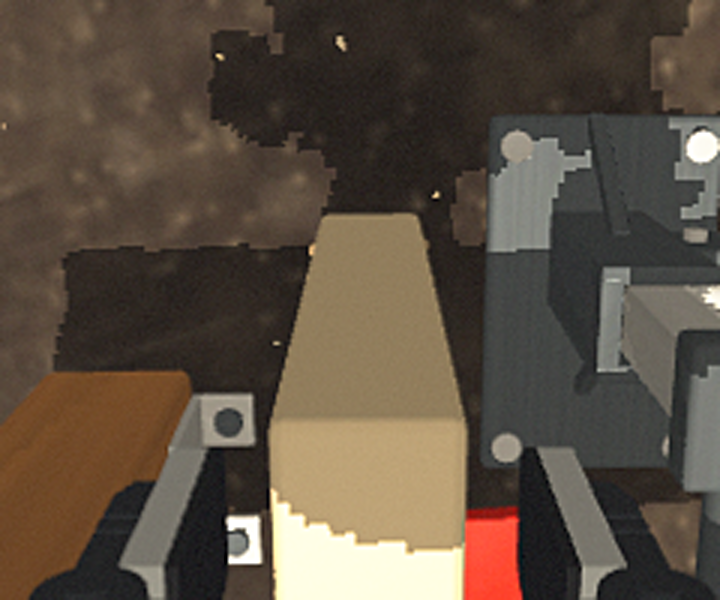

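The brick (272–465) is centred between the fingers (225–520). Going down and gripping.

```bash

python3 -m jog '{"linear":[[2,0,-0.1],[4,0,-0.1],[5.2,0,-0.1],[5.2,0,-0.1],[5.2,0,-0.1]],"twist":[0,0,0,0,0],"claw":[0,0,0,0,0]}'| ./f.sh
python3 -m jog '{"linear":[[0,0,0],[0,0,0],[0,0,0],[0,0,0],[0,0,0],[0,0,0]],"twist":[0,0,0,0,0,0],"claw":[-1,-1,-1,-1,-1,-1]}' 60| ./f.sh
```

```text
t: 19.3 tcp_pos: [0.5419, 0.2484, 0.1348] tool_rot: [0.023, 0.706, -0.023, 0.708] force: [0.1, 0.2, 0.3] finger_gap: 0.504 
t: 19.8 tcp_pos: [0.5423, 0.2484, 0.1355] tool_rot: [0.023, 0.705, -0.022, 0.708] force: [-0.3, 0.4, 6.0] finger_gap: 0.359
```

```bash

python3 -m jog '{"linear":[[-0.05,0,0],[-0.12,0,0],[-0.18,0,0],[-0.18,0,0]],"twist":[0,0,0,0],"claw":[-1,-1,-1,-1]}' | ./f.sh
python3 -m jog '{"linear":[[0,0,-0.3],[0,0,-0.6],[0,0,-0.9],[0,0,-1.2],[0,0,-1.5],[0,0,-1.5]],"twist":[0,0,0,0,0,0],"claw":[-1,-1,-1,-1,-1,-1]}' | ./f.sh
```

```text
t: 20.13 tcp_pos: [0.5417, 0.2482, 0.1355] tool_rot: [0.023, 0.706, -0.023, 0.707] force: [0.5, 0.4, 1.3] finger_gap: 0.359 
t: 20.63 tcp_pos: [0.5256, 0.2491, 0.1355] tool_rot: [0.023, 0.707, -0.023, 0.707] force: [1.6, -0.1, 4.5] finger_gap: 0.358
```

```bash

python3 -m jog '{"linear":[[-0.1,0,-0.3],[-0.1,0,-0.7],[-0.1,0,-1.1],[-0.1,0,-1.5],[-0.1,0,-1.9],[-0.1,0,-2.2],[-0.1,0,-2.2]],"twist":[0,0,0,0,0,0,0],"claw":[-1,-1,-1,-1,-1,-1,-1]}' | ./f.sh
python3 -m jog '{"linear":[[0,0,-0.3],[0,0,-0.6],[0,0,-0.9],[0,0,-1.2],[0,0,-1.5],[0,0,-1.6],[0,0,-1.6],[0,0,-1.6]],"twist":[0,0,0,0,0,0,0,0],"claw":[-1,-1,-1,-1,-1,-1,-1,-1]}' | ./f.sh
python3 - <<'E'
from h import *
s=snap("scene","pics/s9.png");zoom(s,220,60,160,140,5,"pics/s9z.png")
s=snap("top");zoom(s,270,110,150,130,5,"pics/t9z.png")
E
```

```text
t: 21.22 tcp_pos: [0.5023, 0.2503, 0.1358] tool_rot: [0.023, 0.708, -0.023, 0.706] force: [0.2, 0.7, 1.6] finger_gap: 0.357 
t: 21.88 tcp_pos: [0.4871, 0.2513, 0.136] tool_rot: [0.023, 0.707, -0.023, 0.706] force: [-0.8, 0.0, -0.8] finger_gap: 0.356
```

View pics/s9z.png

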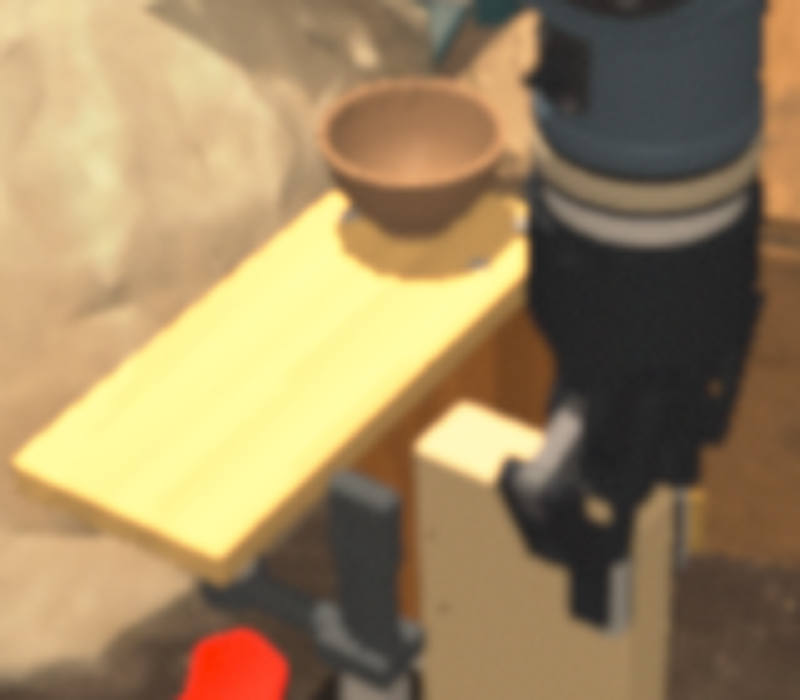

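View pics/t9z.png

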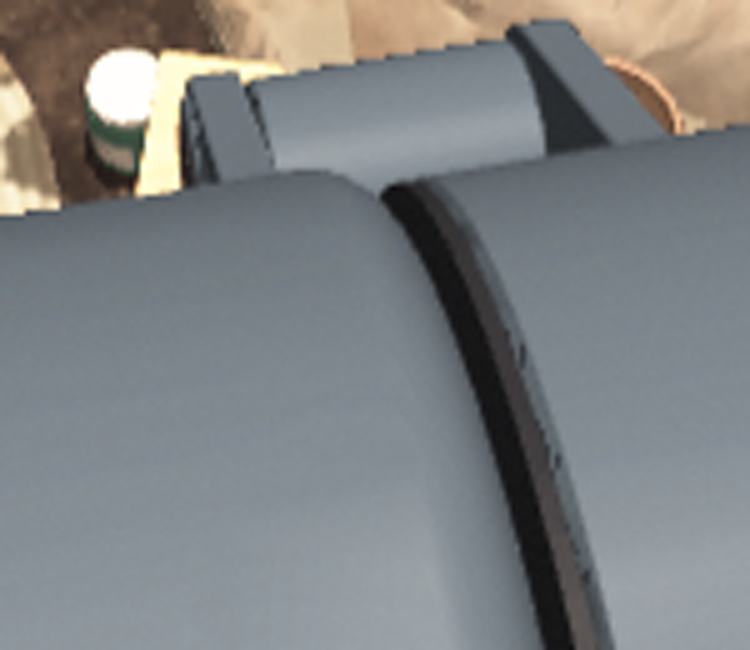

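The brick is drawn out about 54 mm and the bowl is undisturbed. I'll set the brick firmly down and release.

```bash

python3 -m jog '{"linear":[[0.05,0,0],[0.1,0,0],[0.15,0,0],[0.15,0,0]],"twist":[0,0,0,0],"claw":[-1,-1,-1,-1]}' | ./f.sh
python3 -m jog '{"linear":[[0,0,0],[0,0,0],[0,0,0],[0,0,0],[0,0,0],[0,0,0]],"twist":[0,0,0,0,0,0],"claw":[-0.2,-0.15,-0.1,0,0,0]}' 30| ./f.sh
python3 -m jog '{"linear":[[-2,0,0],[-5,0,0],[-8,0,0],[-11,0,0],[-14,0,0],[-14,0,0],[-14,0,-4],[-14,0,-6],[-14,0,-6],[-14,0,-6]],"twist":[0,0,0,0,0,0,0,0,0,0],"claw":[0,0,0,0,0,0,0,0,0,0]}' | ./f.sh
python3 - <<'E'
from h import *
s=snap("scene","pics/s10.png");
s=snap("wrist","pics/w10.png")
E
```

```text
t: 22.32 tcp_pos: [0.4869, 0.2513, 0.1358] tool_rot: [0.023, 0.707, -0.023, 0.706] force: [-5.7, -0.1, 9.3] finger_gap: 0.355 
t: 22.82 tcp_pos: [0.4881, 0.2514, 0.1344] tool_rot: [0.023, 0.707, -0.023, 0.707] force: [-0.2, 0.7, 0.4] finger_gap: 0.498 
t: 23.65 tcp_pos: [0.4272, 0.2553, 0.2745] tool_rot: [0.022, 0.707, -0.023, 0.707] force: [0.6, 0.7, 0.2] finger_gap: 0.499
```

View pics/s10.png

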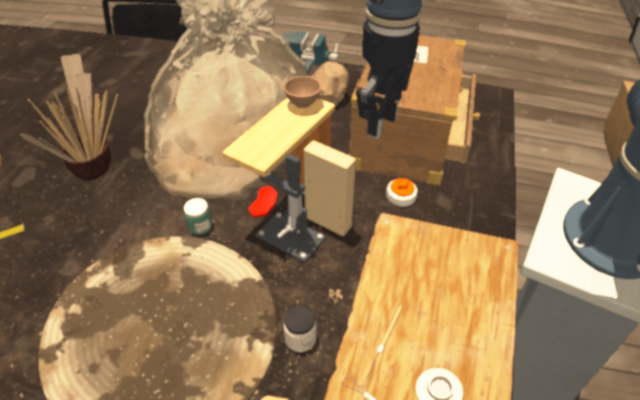

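View pics/w10.png

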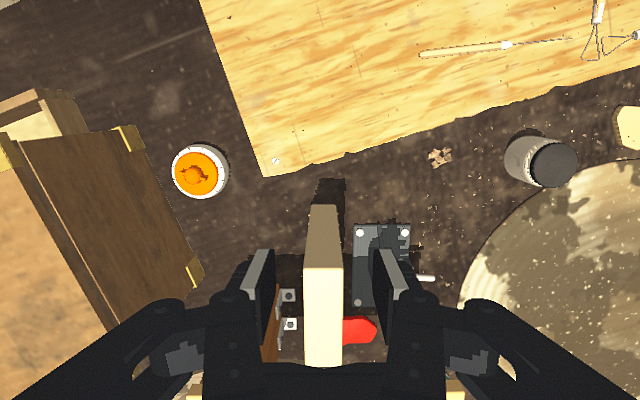

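```bash
python3 - <<'E'
from h import *
np.set_printoptions(precision=4,suppress=True)
w=snap("wrist");zoom(w,260,180,180,150,4,"pics/w11z.png");c=snap("scene");zoom(c,220,90,150,180,4,"pics/s11z.png")
E
```

```text
(no output)
```

View pics/w11z.png

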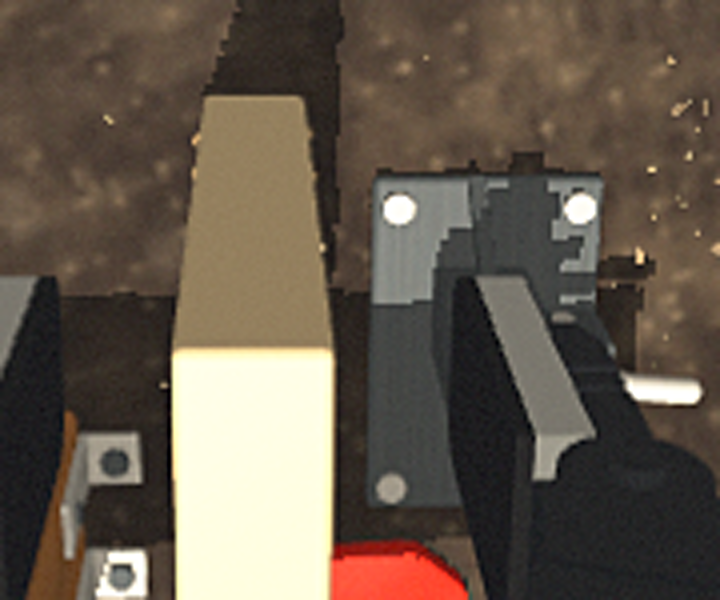

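View pics/s11z.png

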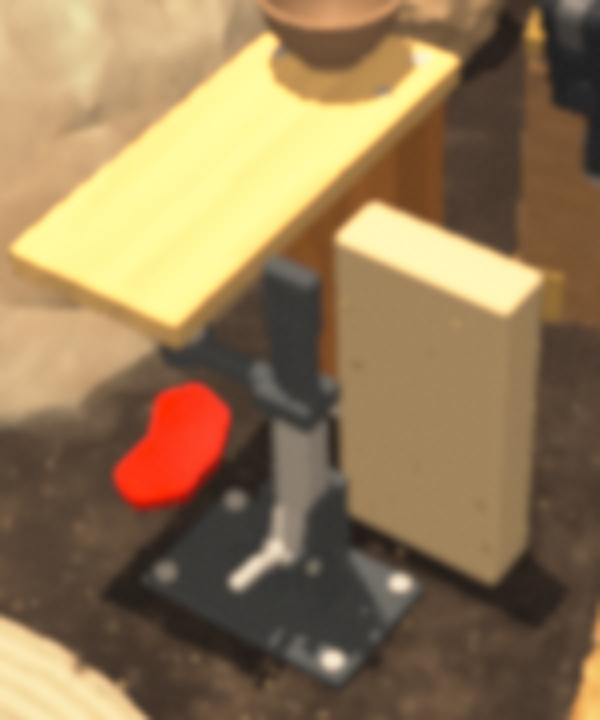

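```bash
python3 - <<'E'
from h import *
np.set_printoptions(precision=4,suppress=True)
w=snap("wrist");c=snap("scene")
W=lambda l:[[260+x/4-.37,180+y/4-.37] for x,y in l]
S=lambda l:[[220+x/4-.37,90+y/4-.37] for x,y in l]
print("front top w",onz(w,W([(174,350),(333,350)]),.1785),"bot",onz(w,W([(206,96),(303,96)]),0))
print("tops scene front-y,front+y,back+y",onz(c,S([(541,281),(506,316),(338,240)]),.1785))
print("bolts",onz(w,W([(400,208),(580,208),(391,488)]),.009))
# ledge-frame x of brick centre: ledge front line from earlier
p=np.array([.576,.2218]);q=np.array([.5819,.3551]);d=(q-p)/np.linalg.norm(q-p);n=np.array([-d[1],d[0]])  # -x
f=onz(w,W([(174,350),(333,350)]),.1785)[:,:2].mean(0); cen=f-.045*n
print("brick centre ledge x",-(cen-p)@n-.045)
print(np.round(manip.sense()["force"],2))
E
```

```text
front top w [[0.4742 0.2369 0.1785]
 [0.4761 0.2663 0.1785]] bot [[0.4755 0.2366 0.    ]
 [0.4774 0.2664 0.    ]]
tops scene front-y,front+y,back+y [[0.4751 0.2433 0.1785]
 [0.4776 0.2705 0.1785]
 [0.5644 0.2638 0.1785]]
bolts [[0.5126 0.2941 0.009 ]
 [0.5163 0.3496 0.009 ]
 [0.61   0.2876 0.009 ]]
brick centre ledge x -0.10211122859750568
[-0.46 -0.61 -0.31]
```

Brick centre is at about −0.102 m in the ledge frame (limit −0.093), upright and 57 mm out. The prop is within 1–2 mm of its start, and the arm is clear. Handing in.

```bash
python3 -c "
from station import manip
print(manip.sense()['t'],manip.sign_off())"
```

```text
the job is handed in; nothing more can be done
23.95 None
```

The job is handed in at 23.95 s of the 72 s allowed. The ledge's free end now stands on the prop, and the brick stands in front, clear of the ledge.

**Prop:** I pulled the column up about 1 mm at a time.
- I felt the saddle meet the ledge just before the fourth click, at a tool height of about 161.3 mm. The pull there ran 4–5 N above the previous cycle.
- I counted clicks 4, 5 and 6 as the three preload clicks, then eased the column down.
- It seated at 177.5 mm, 42 mm (six notches) above where it started. That works out to about 10.6 N of preload, inside the 9–13.2 N band. I calculated this from the travel, since the force cannot be read once the grip is open.
- While letting down I pressed about 10 N past the seat, well under the 40 N limit, and took that off before opening the fingers.

**Brick:** I gripped it across its 31 mm and slid it out about 57 mm.
- In the last pictures its front edge is at about the same place top and bottom, to 1–2 mm, so it stands upright.
- Its centre is about 102 mm in front of the ledge's centre line, against the 93 mm needed.

**Last checks:**
- The prop's base bolts moved about 1–2 mm, which is within the measuring error.
- The bowl, rubber kidney, jar and timer look undisturbed in the pictures; I did not measure them.
- The arm is clear, with only noise on the force reading.

**Disagreements:**
- The first two-view measurement put the top of the grip at 165–170 mm. That did not show whether the column started in notch 0 or 1, but the click count does not depend on it.
- The scene camera's positions differ from the wrist camera's by up to about 6 mm.

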